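# Vent the pressure cooker and hold its lid lock open

## Task

The pressure cooker is off and I want to take its lid off: lift the wooden-handled steel pin out of the knife block, push the small recessed relief button on the lid fully down with the pin's tip and keep it down for about a second so that any pressure left can escape, then stand the pin back in its hole in the block. After that pull the sprung lock plunger on the lid's long handle straight up as far as it goes, so that it is clear of the hole in the lower handle, and finish while still holding it up there with the gripper, so that I can twist the lid. Leave everything else on the counter where it is.

Things in the scene. Friction and masses are not known exactly. Their poses are not given: they have to be found in the camera images.
- relief_button (a joint): the brass relief button of the pressure cooker, a disc 13 mm across at the bottom of the well of a steel turret on the lid. Value 0 = up at rest, 0.005 = fully down (m, moves straight down). Return spring: 1.8 N at the start to 4.8 N fully down; it comes back up by itself
- relief_top (a point): centre of the button's top face; at rest it lies 7 mm below the turret's rim and it goes down with the button. The well is round, upright, 14 to 16 mm across, and the turret is 32 mm across: too narrow for a finger. The turret stands on the lid 56 mm from its centre; in the middle of the lid a 32 mm wide weight rises 17 mm higher than the turret's rim
- lock_plunger (a joint): the sprung lock plunger on the long handle of the pressure cooker's lid. Value 0 = its 8 mm pin fully down in the hole of the pot's lower handle, 0.014 = fully up against its stop (m, moves straight up); the pin leaves the hole at 0.008. Spring: 5.4 N at the start to 9.6 N fully up; it snaps back if let go
- lock_knob (a point): centre of the plunger's round knurled steel knob, 24 mm in diameter and 22 mm high, axis upright; it moves up with the plunger. At rest the knob's underside is 14 mm above the flat top of the lid's handle (30 mm wide, black); a fixed bushing 16 mm across fills that gap. x axis: along the handles towards the middle of the lid, whose centre is 158 mm away; the lid's highest point (the weight) is 17 mm above this centre
- cooker: aluminium pressure cooker standing on one of the two wooden boards (20 mm thick, 400 x 320 mm); heavy, it does not shift. Pot 208 mm across, lid rim 226 mm across. Origin at the centre of its underside, z up; the two long handles (one above the other, 266 mm from the centre to their ends) point to its -x, a short handle to its +x. Lid top 140 mm, top of the weight 174 mm, turret rim 157 mm above the origin
- pin_grip (a point): centre of the test pin's handle: the pin is a blunt steel rod 6 mm across and 55 mm long below a round wooden handle 17 mm across and 85 mm long, upright (z up along the pin, handle on top). This point lies 42.5 mm above the handle's lower end and 97.5 mm above the rod's tip. The pin weighs about 50 g; its flat lower handle end rests on the block around the hole
- pin_tip (a point): the tip of the pin's steel rod
- block_hole (a point): centre of the mouth of the pin's hole in the top face of the knife block: round, upright, 10 mm across, 58 mm deep, with a small chamfer. The block is dark wood, 100 x 56 x 62 mm high, stands on the other board and does not shift; besides this hole it has two narrow empty knife slits. x axis: along the block's length, the hole lying 28 mm from its middle towards -x and the slits on the +x side
- lunchbox_mid (a point): sky-blue lunchbox with white clips, 156 x 111 x 62 mm high, lying on the same board as the knife block; the point is its middle. To be left alone
- cup_mid (a point): clear acrylic cup, 72 mm across, 88 mm high, on the same board as the knife block; the point is its middle. To be left alone
- spork_mid (a point): stainless steel spork, 165 mm long, 6 mm thick, on the cooker's board beside the pot; the point is its middle. To be left alone
- bottle_cap_mid (a point): steel screw cap, 32 mm across and 18 mm long, lying on its side on the near part of the cooker's board; the point is its middle. To be left alone
- folded_bowl_mid (a point): folded-flat silicone bowl, 104 mm across, 19 mm high, lying on the lunchbox's lid; the point is its middle. To be left alone
- spice_jar_mid (a point): small glass spice jar with a steel cap, 48 mm across, 65 mm high, on the same board as the knife block; the point is its middle. To be left alone
Mind the look-alikes: they are no part of the job. Of the things that look like the part that bears pin_grip, the smallest one is meant.

How it is judged:
By the outcome, as a careful person would: the job done as asked, in the order asked, and still so for the second after the job is handed in, while the arm keeps its last pose, push and grip.
It also fails if it takes over 64 s, if anything falls off the work surface, if the arm or the gripper's body presses on something with over 40 N, if the wrist force passes 120 N, or if a joint passes its speed limit or range.

## Robot

A 6-joint arm with a two-finger parallel gripper is mounted at the origin on the work surface. World frame = base frame: x ahead of the robot, y to its left, z up, the work surface at z = 0. Lengths are in mm, angles in degrees, forces in N, time in s.
With the tool pointing down it reaches from about 325 to 775 mm from the base axis. Payload 5.5 kg.
Tool frame: the origin (TCP) lies at the very end of the fingers, on their centre line; the grasp point (between the pads) lies 19 mm behind it; z points along the fingers, y is the direction in which the jaws open and shut (so a half turn about z gives the same grasp; the last joint's range is limited). The gripper opens to 88 mm and grips with 3 to 60 N. Pads are 20 mm wide; open, the fingers measure 115 mm over their backs; the gripper's body (75 mm by 178 mm) begins 61 mm behind the grasp point.
Start: joints at [71.236, 5.22, 70.514, -0, 104.267, -3.249], TCP at [160.505, 578.147, 222.631] pointing down, gripper open.
Joint ranges: [-164.24, 164.24], [-49.07, 125.15], [9.68, 141.18], [-86.29, 266.29], [3.28, 154.24], [-151.56, 151.56]. Speed limits (degrees/s): [147.25, 147.25, 172.46, 180, 180, 180].

## Interface

Orientations are given as [roll, pitch, yaw] about the fixed x, y, z axes, in that order (R = Rz(yaw) Ry(pitch) Rx(roll)).
In Python, from station import state, camera, calibration, job_done gives the robot as it stands.
- The arm moves only by the tool arm_command, never from a script. Its argument "series" is a list that holds one entry, the list of rows, each a list of 7 numbers: the turn, a rotation vector about the tool's x, y, z in degrees, then the shift along the tool's x, y, z in mm, then the opening, from -1 (shut) to 1 (fully open). A call has 1 to 8 rows; each row shifts and turns the commanded pose from where the row before left it, along the tool's axes as they then stand; what a row does not reach is not made up. A row lasts 1/8 s, in which the tool goes at most 62.5 mm and 10.7 degrees, less where a joint would pass 70% of its speed; a pose out of reach is approached as far as the arm can. A call is refused whole if a number of a shift passes 62.5 or a number of a turn 10.7, either way. A call with a gripper value outside its range is refused whole. The fingers move at their own pace and stop on an object; "force" is the grip in N (left out, the last holds). Time passes only in rows, so rows that do not move let the fingers close. It gives the time, the measured TCP pose, the force and the opening at its end, in the units of the state.
- state(): the state, without advancing time (a new reading comes with each control period).
- camera(name): name is "side" or "top"; returns the picture (480x640x3 uint8, blue, green, red); there is no depth.
- calibration(name): a dict with "fx", "fy", "cx", "cy" (pixels), "D" ([k1, k2, p1, p2, k3] as OpenCV has them; the pictures are not rectified), "R" (3x3) and "t" (3): a world point X has camera coordinates R X + t. Camera axes: x right, y down, z forward; pixel columns grow to the right and rows downward; lengths in mm; the calibration is good to about 2 mm. A picture is of the moment at which its call begins. calibration takes no time and is no camera call.
- job_done(): hands the job in, once; it reports no verdict.
The state is a dict: "clock": time; "joint_positions": joint angles; "qd": joint speeds; "joint_efforts": joint torques, N m; "tcp_pos": TCP position; "orientation": TCP orientation; "force": force on the tool from outside, world axes, zero at the start; "wrist_torque": the same for the moment, N m; "finger_gap": finger opening in mm.
Only numpy, scipy, OpenCV 4.12 (cv2) and the standard library are available. Lean on these libraries where they do the work, as an engineer would, in place of code of your own. Each camera call takes 0.05 s, during which the arm holds its last target. There are 200 camera calls.

## Working session

There is one attempt and no reset: what is moved stays moved. The work goes in short steps, Python scripts to look and compute and a tool call to move; the robot and the scene stay as the last step left them, time stands still between calls to the robot, and variables do not carry over. Pictures are saved under pics/ and viewed, about 8 in all and at most 12, crops included, and the job is handed in when it is done.

Besides the shell and the picture viewer there is one more tool, called after ">>>" as name(argument=value, ...), one argument or row to a line, values as JSON. arm_command: Moves the arm, as the interface text tells. Its arguments: {"type":"object","properties":{"series":{"type":"array","items":{"type":"array","items":{"type":"array","items":{"type":"number"}}}},"force":{"type":"number"}},"required":["series"]}

```bash
mkdir -p pics
python3 - <<'E'
from station import *
import cv2
for n in("side","top"):
    cv2.imwrite(f"pics/{n}0.png",camera(n)); c=calibration(n); print(n,c)
print(state())
E
```

```text
side {'fx': 449.77277968350177, 'fy': 449.77277968350177, 'cx': 316.4467682803603, 'cy': 236.91573181933936, 'D': array([-0.07155296,  0.        ,  0.        ,  0.        ,  0.        ]), 'R': array([[-0.99058252, -0.13657694, -0.0096445 ],
       [-0.07609263,  0.60771613, -0.79050049],
       [ 0.11382526, -0.78232209, -0.61238547]]), 't': array([497.28387694, 159.54261806, 912.24351665])}
top {'fx': 576.949379550719, 'fy': 576.949379550719, 'cx': 320.99788833970945, 'cy': 243.1723242182672, 'D': array([-0.19063833,  0.        ,  0.        ,  0.        ,  0.        ]), 'R': array([[-0.02151425, -0.99968484,  0.01293632],
       [-0.98089319,  0.01860385, -0.19365549],
       [ 0.19335379, -0.0168555 , -0.9809843 ]]), 't': array([ -12.13085197,  536.52301966, 1102.72820281])}
{'clock': 0.1, 'joint_positions': array([ 7.12352195e+01,  5.25994901e+00,  7.05729344e+01,  9.03980533e-04,
        1.04266958e+02, -3.24982697e+00]), 'qd': array([-0.01332548, -0.04271932, -0.18536587,  0.11802059, -0.21629187,
        0.07689483]), 'joint_efforts': array([ 2.16646113e-03, -4.47856772e+01, -4.07568955e+01,  6.99311751e-02,
        2.84185493e-02, -1.38327746e-04]), 'tcp_pos': array([160.41970265, 577.89146874, 221.62804971]), 'orientation': array([-1.79900369e+02, -6.53505696e-03,  1.64485263e+02]), 'force': array([-0.15745746, -0.43074237,  0.01660117]), 'wrist_torque': array([ 0.02358041,  0.02109697, -0.00776658]), 'finger_gap': 87.82305702441865}
```

View pics/top0.png

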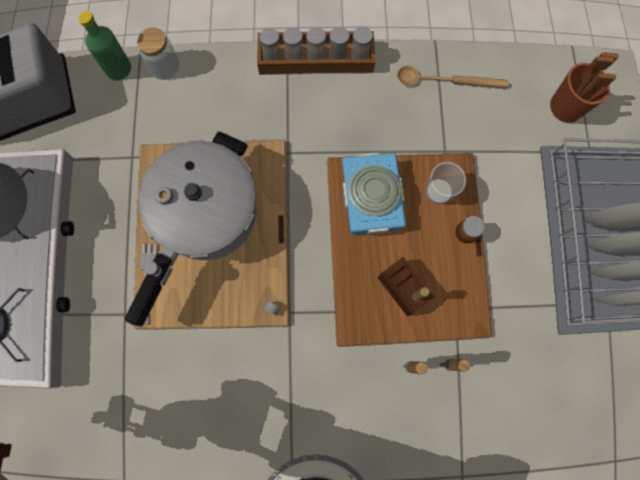

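View pics/side0.png

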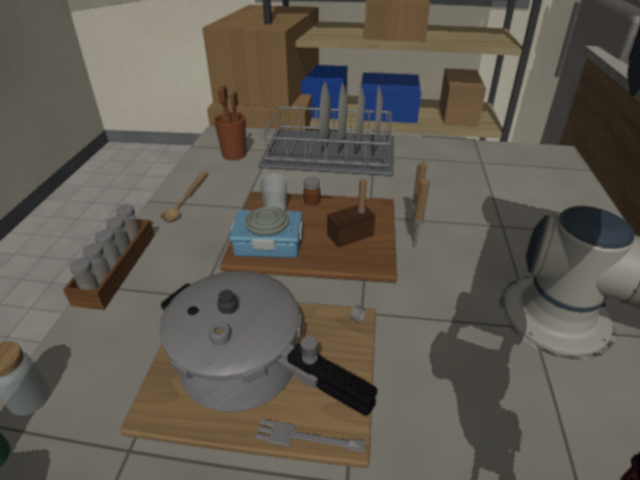

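```bash
cat > h.py <<'E'
import numpy as np, cv2
from station import *
def und(n,p):
    c=calibration(n);K=np.array([[c['fx'],0,c['cx']],[0,c['fy'],c['cy']],[0,0,1]])
    return cv2.undistortPoints(np.array([[p]],float),K,c['D'])[0,0],c
def ray(n,p):
    u,c=und(n,p);return -c['R'].T@c['t'],c['R'].T@np.r_[u,1]
def atz(n,p,z):
    o,d=ray(n,p);return o+d*(z-o[2])/d[2]
def tri(pt,ps):
    A=[];b=[]
    for n,p in(("top",pt),("side",ps)):
        u,c=und(n,p)
        for k in(0,1): A.append(c['R'][k]-u[k]*c['R'][2]);b.append(u[k]*c['t'][2]-c['t'][k])
    x,r,*_=np.linalg.lstsq(np.array(A),np.array(b),rcond=None);return x,r
def proj(n,X):
    c=calibration(n);K=np.array([[c['fx'],0,c['cx']],[0,c['fy'],c['cy']],[0,0,1]])
    return cv2.projectPoints(np.array([X],float),cv2.Rodrigues(c['R'])[0],c['t'],K,c['D'])[0][0,0]
def tiles(L,w,h,z,cols,out):
    im={n:camera(n) for n in {l[0] for l in L}};T=[]
    for n,x,y in L:
        t=cv2.resize(im[n][y:y+h,x:x+w],None,fx=z,fy=z,interpolation=cv2.INTER_CUBIC)
        t=cv2.convertScaleAbs(t,alpha=1.4)
        for k in range(0,w,10): cv2.line(t,(k*z,0),(k*z,8 if k%50 else 14),(0,255,255),1)
        for k in range(0,h,10): cv2.line(t,(0,k*z),(8 if k%50 else 14,k*z),(0,255,255),1)
        cv2.rectangle(t,(0,0),(t.shape[1]-1,t.shape[0]-1),(0,0,255),1);T.append(t)
    cv2.imwrite(out,np.vstack([np.hstack(T[i:i+cols]) for i in range(0,len(T),cols)]))
E
python3 -c "
from h import *
tiles([('top',140,160),('top',130,240),('top',375,250),('side',185,285),('side',275,325),('side',320,170)],66,75,4,3,'pics/t1.png')"
```

```text
(no output)
```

View pics/t1.png

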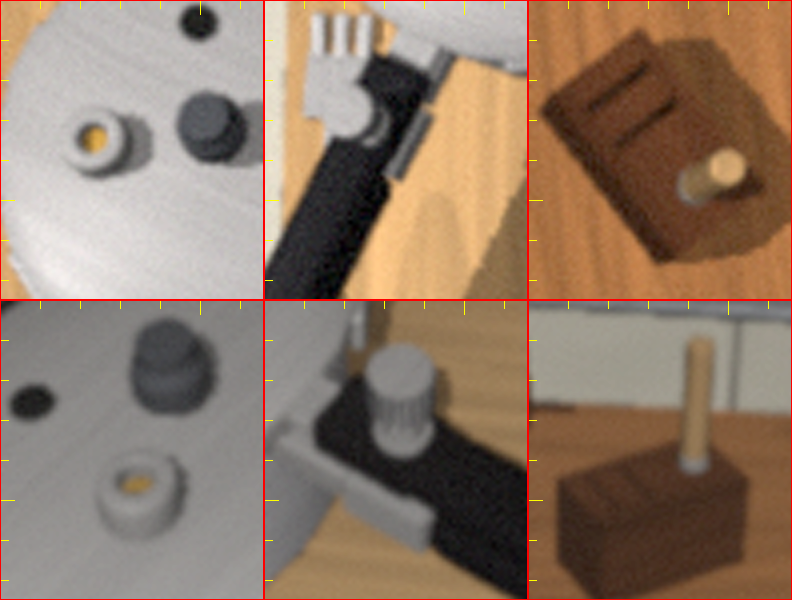

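Run:
```python
from h import *
np.set_printoptions(precision=1,suppress=True)
for nm,a,b,z in [("turret",(164.2,194.5),(220,330.5),177),("weight",(192.5,189.3),(227,295),194),("knobtop",(150.2,267),(309,342.5),188),("pintop",(425,291.7),(362.75,180.3),167),("pinbase",(415.5,297),(361.5,211),82)]:
    x,r=tri(a,b);print(nm,x,r,"top@z",atz("top",a,z),"side@z",atz("side",b,z))
```

```text
turret [609.5 266.5 171.1] [0.2] top@z [608.1 265.  177. ] side@z [606.8 271.4 177. ]
weight [612.9 209.8 188.9] [0.] top@z [611.5 208.7 194. ] side@z [610.6 214.6 194. ]
knobtop [472.  283.4 186.5] [0.2] top@z [472.2 283.  188. ] side@z [471.5 284.6 188. ]
pintop [ 422.2 -205.4  165.8] [0.3] top@z [ 421.6 -205.1  167. ] side@z [ 422.5 -203.5  167. ]
pinbase [ 420.9 -202.5   83.5] [0.] top@z [ 420.9 -202.8   82. ] side@z [ 421.1 -204.7   82. ]
```

>>> arm_command(
  series=[
    [[0, 0, -7.75, 0, 0, -25, 1], [0, 0, -7.75, 0, 0, -25, 1], [0, 0, 0, -30, -50, 0, 1], [0, 0, 0, -30, -50, 0, 1], [0, 0, 0, -30, -50, 0, 1], [0, 0, 0, -30, -50, 0, 1], [0, 0, 0, -30, -50, 0, 1], [0, 0, 0, -30, -50, 0, 1]],
  ],
)

```text
clock: 1.2
tcp_pos: [340.9, 276.4, 272.6]
orientation: [180.0, 0.0, -180.0]
force: [0.5, -0.3, 0.2]
finger_gap: 87.9
```

Run:
```python
from h import *
np.set_printoptions(precision=1,suppress=True)
for a,b in [((420,367),(421,165)),((457,366),(421,165)),((420,367),(421,180)),((457,366),(421,180)),((463,222),(312,182)),((463,222),(312,182))]: print(tri(a,b))
```

```text
(array([ 295.5, -179.9,  226.9]), array([59.7]))
(array([ 290.5, -251.4,  189. ]), array([8.9]))
(array([ 292.3, -187. ,  186.6]), array([19.9]))
(array([ 286.8, -262.2,  143.6]), array([0.6]))
(array([ 559.6, -302.9,   95.2]), array([55.8]))
(array([ 559.6, -302.9,   95.2]), array([55.8]))
```

>>> arm_command(
  series=[
    [[0, 0, 0, -10, -56, 0, 1], [0, 0, 0, -10, -56, 0, 1], [0, 0, 0, -10, -56, 0, 1], [0, 0, 0, -10, -56, 0, 1], [0, 0, 0, -10, -56, 0, 1], [0, 0, 0, -10, -56, 0, 1], [0, 0, 0, -10, -56, 0, 0.5], [0, 0, 0, -11, -56, 0, 0.2]],
  ],
)

```text
clock: 2.2
tcp_pos: [421.2, -171.9, 272.7]
orientation: [-180.0, 0.0, 180.0]
force: [0.8, -0.7, -0.3]
finger_gap: 71.3
```

>>> arm_command(
  series=[
    [[0, 0, 0, 0, -34, 0, 0.2], [0, 0, 0, 0, 0, 20, 0.2], [0, 0, 0, 0, 0, 30, 0.2], [0, 0, 0, 0, 0, 20, 0.2], [0, 0, 0, 0, 0, 10, 0.2], [0, 0, 0, 0, 0, 0, 0.2]],
  ],
)

```text
clock: 2.95
tcp_pos: [421.1, -203.8, 192.2]
orientation: [180.0, -0.0, 180.0]
force: [-0.6, -0.4, 0.4]
finger_gap: 52.7
```

```bash
python3 -c "
from h import *
s=state();print(s['tcp_pos'],s['finger_gap'])
tiles([('top',360,230),('side',310,130)],100,110,4,2,'pics/t2.png')"
```

```text
[ 421.0656792  -203.75843637  192.24983979] 52.72089670152229
```

View pics/t2.png

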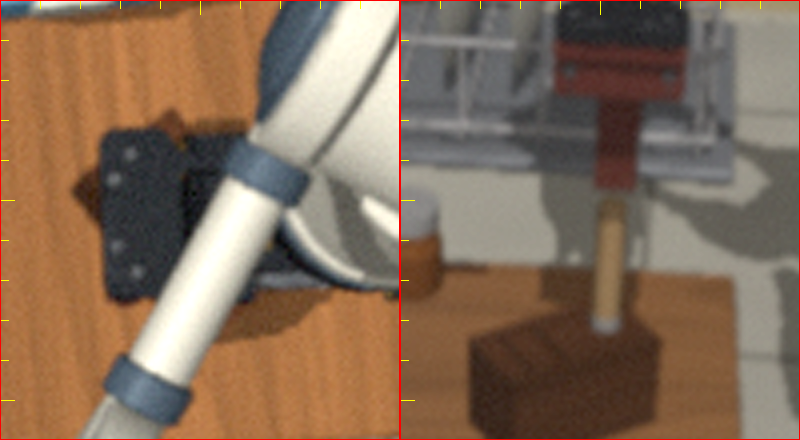

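```bash
python3 -c "
from h import *
for y in(-178,-170,-204):print(proj('side',(421.1,y,192.2)))
print(proj('side',(421.1,-204,167)),proj('side',(421.1,-204,124)))"
```

```text
[363.35724418 176.28914471]
[363.15946722 178.13213874]
[363.98196039 170.46155847]
[363.38930854 180.22869576] [362.4105005  196.25308441]
```

>>> arm_command(
  series=[
    [[0, 0, 0, -1.5, 0, 20, 0.2], [0, 0, 0, 0, 0, 25, 0.2], [0, 0, 0, 0, 0, 25, 0], [0, 0, 0, 0, 0, 16.7, -0.2], [0, 0, 0, 0, 0, 0, -0.4], [0, 0, 0, 0, 0, 0, -0.5], [0, 0, 0, 0, 0, 0, -0.5], [0, 0, 0, 0, 0, 0, -0.5]],
  ],
  force=25,
)

```text
clock: 4.05
tcp_pos: [423.2, -204.2, 106.8]
orientation: [-180.0, 0.1, 180.0]
force: [-0.2, -0.2, -0.2]
finger_gap: 21.9
```

>>> arm_command(
  series=[
    [[0, 0, 0, 0, 0, 0, -0.6], [0, 0, 0, 0, 0, 0, -0.7], [0, 0, 0, 0, 0, 0, -1], [0, 0, 0, 0, 0, 0, -1], [0, 0, 0, 0, 0, 0, -1], [0, 0, 0, 0, 0, 0, -1]],
  ],
  force=25,
)

```text
clock: 4.8
tcp_pos: [422.9, -204.0, 106.2]
orientation: [-180.0, 0.0, 180.0]
force: [1.0, 0.1, 2.0]
finger_gap: 16.6
```

>>> arm_command(
  series=[
    [[0, 0, 0, 0, 0, -10, -1], [0, 0, 0, 0, 0, -24, -1], [0, 0, 0, 0, 0, -40, -1], [0, 0, 0, 0, 0, -40, -1], [0, 0, 0, 0, 0, -40, -1], [0, 0, 0, 0, 0, -30, -1], [0, 0, 0, 0, 0, -10, -1], [0, 0, 0, 0, 0, 0, -1]],
  ],
)

```text
clock: 5.8
tcp_pos: [422.9, -204.0, 299.8]
orientation: [-180.0, 0.0, 180.0]
force: [0.4, 0.1, -0.9]
finger_gap: 16.9
```

>>> arm_command(
  series=[
    [[0, 0, 0, -10, 25, 0, -1], [0, 0, 0, -20, 50, 0, -1], [0, 0, 0, -20, 50, 0, -1], [0, 0, 0, -20, 50, 0, -1], [0, 0, 0, -20, 50, 0, -1], [0, 0, 0, -20, 50, 0, -1], [0, 0, 0, -20, 50, 0, -1], [0, 0, 0, -20, 50, 0, -1]],
  ],
)

```text
clock: 6.8
tcp_pos: [572.9, 172.7, 297.6]
orientation: [-179.9, -0.2, 180.0]
force: [0.7, -0.6, 0.2]
finger_gap: 16.7
```

>>> arm_command(
  series=[
    [[0, 0, 0, -15, 45, 0, -1], [0, 0, 0, -12, 30, 0, -1], [0, 0, 0, -8, 20, 0, -1], [0, 0, 0, 0, 0, 0, -1], [0, 0, 0, 0, 0, 0, -1]],
  ],
)

```text
clock: 7.42
tcp_pos: [607.6, 265.3, 298.8]
orientation: [-179.9, -0.1, 180.0]
force: [-0.1, -0.4, -0.4]
finger_gap: 16.7
```

```bash
python3 -c "
from h import *
s=state();print(s['tcp_pos'],s['finger_gap'],s['force'],s['orientation'])
tiles([('top',120,140),('side',180,240)],100,110,4,2,'pics/t3.png')"
```

```text
[607.64656311 265.26914016 298.82130164] 16.66313999827239 [-0.12240537 -0.37450373 -0.41165394] [-1.79939968e+02 -1.00474203e-01  1.79959536e+02]
```

View pics/t3.png

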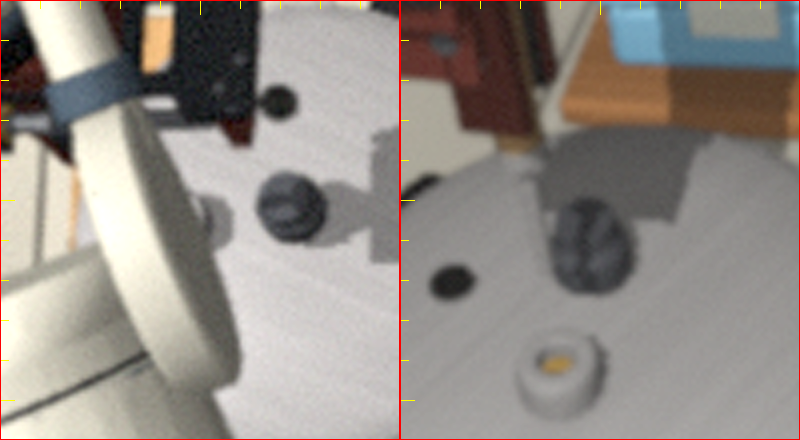

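```bash
python3 -c "
from h import *
for X in[(608,265,177),(607.6,265.3,220.3),(607.6,265.3,275.3),(607.6,265.3,298.8)]:print(proj('side',X))
im=np.mean([camera('side') for _ in range(3)],axis=0)[260:350,190:250]
im=np.clip((im-60)*2.2,0,255).astype(np.uint8)
cv2.imwrite('pics/t4.png',cv2.resize(im,None,fx=6,fy=6,interpolation=cv2.INTER_CUBIC))"
```

```text
[220.51034847 327.15480954]
[216.35627729 307.20434856]
[210.32042948 279.00962476]
[207.55083085 265.96350794]
```

View pics/t4.png

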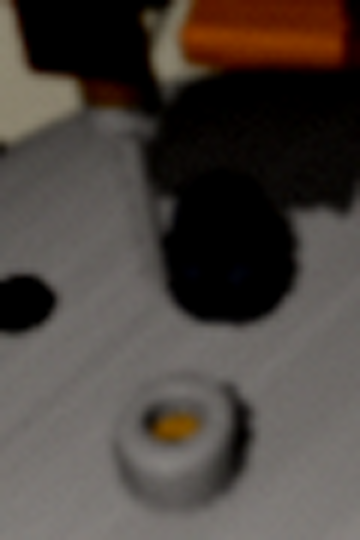

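Run:
```python
from h import *
def ov(n,x,y,X,z=177,w=50,h=50,s=8):
    t=cv2.resize(cv2.imread(f'pics/{n}0.png')[y:y+h,x:x+w],None,fx=s,fy=s,interpolation=cv2.INTER_CUBIC)
    for r,zz,c in((16,z,(0,0,255)),(7.5,z,(0,255,0)),(16,z-17,(255,0,0))):
        P=np.array([(proj(n,(X[0]+r*np.cos(a),X[1]+r*np.sin(a),zz))-(x,y)+.5)*s for a in np.linspace(0,6.283,60)])
        cv2.polylines(t,[P.astype(np.int32)],True,c,1)
    return t
A=np.hstack([ov('side',195,310,(608,266)),ov('side',195,310,(608,270))])
B=np.hstack([ov('top',140,170,(608,265)),ov('top',140,170,(609,267),171)])
cv2.imwrite('pics/t5.png',cv2.resize(np.vstack([A,B]),(600,600)))
```

```text
(no output)
```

View pics/t5.png

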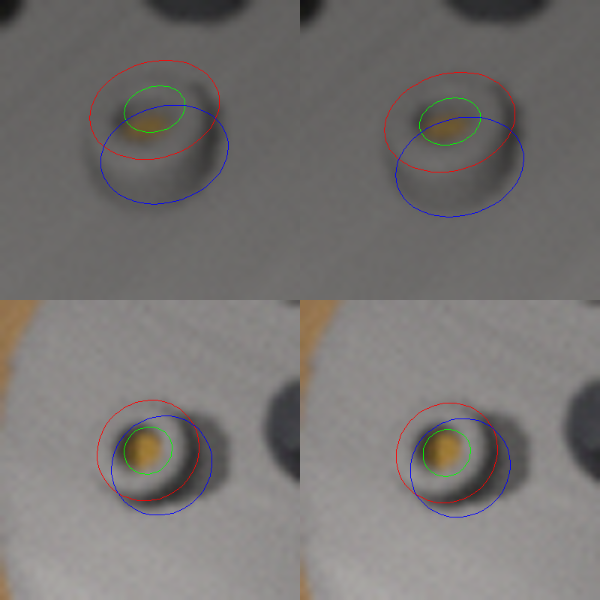

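>>> arm_command(
  series=[
    [[0, 0, 0, -0.5, 2, 10, -1], [0, 0, 0, 0, 0, 16, -1], [0, 0, 0, 0, 0, 10, -1], [0, 0, 0, 0, 0, 0, -1], [0, 0, 0, 0, 0, 0, -1]],
  ],
)

```text
clock: 8.3
tcp_pos: [608.5, 268.0, 264.5]
orientation: [180.0, 0.0, 180.0]
force: [0.3, 0.7, -0.1]
finger_gap: 16.6
```

Run:
```python
from h import *
s=state();X=s['tcp_pos'];print(X,s['force'])
print(proj('side',X-[0,0,78.5]))
im=np.mean([camera('side') for _ in range(3)],axis=0)[285:345,190:250]
im=np.clip((im-40)*1.8,0,255).astype(np.uint8)
cv2.imwrite('pics/t6.png',cv2.resize(im,None,fx=10,fy=10,interpolation=cv2.INTER_CUBIC))
```

```text
[608.46233554 268.03719627 264.48984604] [ 0.28744832  0.66677888 -0.13319848]
[218.7133167  324.63383284]
```

View pics/t6.png

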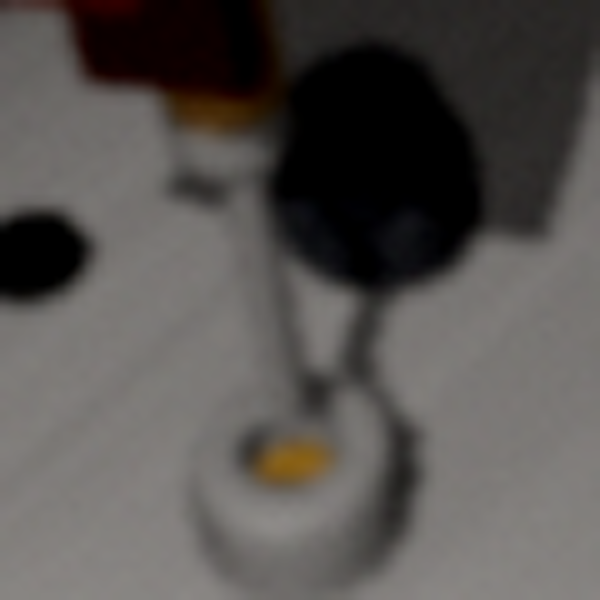

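>>> arm_command(
  series=[
    [[0, 0, 0, -1, 1, 3, -1], [0, 0, 0, 0, 0, 3, -1], [0, 0, 0, 0, 0, 2, -1], [0, 0, 0, 0, 0, 2, -1], [0, 0, 0, 0, 0, 2, -1], [0, 0, 0, 0, 0, 0, -1], [0, 0, 0, 0, 0, 0, -1]],
  ],
)

```text
clock: 9.32
tcp_pos: [609.4, 269.0, 252.0]
orientation: [180.0, 0.0, 180.0]
force: [-1.0, 0.7, -1.6]
finger_gap: 16.6
```

Run:
```python
from h import *
s=state();X=s['tcp_pos'];print(X,s['force'],s['finger_gap'])
print(proj('side',X-[0,0,78.5]))
im=np.mean([camera('side') for _ in range(3)],axis=0)[285:345,190:250]
im=np.clip((im-40)*1.8,0,255).astype(np.uint8)
cv2.imwrite('pics/t7.png',cv2.resize(im,None,fx=10,fy=10,interpolation=cv2.INTER_CUBIC))
```

```text
[609.43235642 269.04434062 252.02862211] [-0.98066129  0.66630952 -1.64685869] 16.611799445273398
[219.11392441 330.66611659]
```

>>> arm_command(
  series=[
    [[0, 0, 0, 0, 0, 1.5, -1], [0, 0, 0, 0, 0, 1.5, -1], [0, 0, 0, 0, 0, 1.5, -1], [0, 0, 0, 0, 0, 1, -1], [0, 0, 0, 0, 0, 0, -1], [0, 0, 0, 0, 0, 0, -1]],
  ],
)

```text
clock: 10.22
tcp_pos: [609.5, 269.0, 246.8]
orientation: [180.0, 0.0, 180.0]
force: [-0.4, -0.2, 3.2]
finger_gap: 17.1
```

Run:
```python
from h import *
s=state();X=s['tcp_pos'];print(X,s['force'],s['wrist_torque'],s['finger_gap'])
im=np.mean([camera('side') for _ in range(3)],axis=0)[285:345,190:250]
im=np.clip((im-40)*1.8,0,255).astype(np.uint8)
cv2.imwrite('pics/t8.png',cv2.resize(im,None,fx=10,fy=10,interpolation=cv2.INTER_CUBIC))
f=[]
for i in range(6): camera('side');f.append(state()['force'])
print(np.mean(f,0))
```

```text
[609.45705901 269.04185785 246.80016952] [-0.44701102 -0.24669325  3.23031958] [-0.00954902  0.06421461 -0.00546551] 17.130136085409944
[-0.54577211  0.20325483  3.23672261]
```

View pics/t8.png

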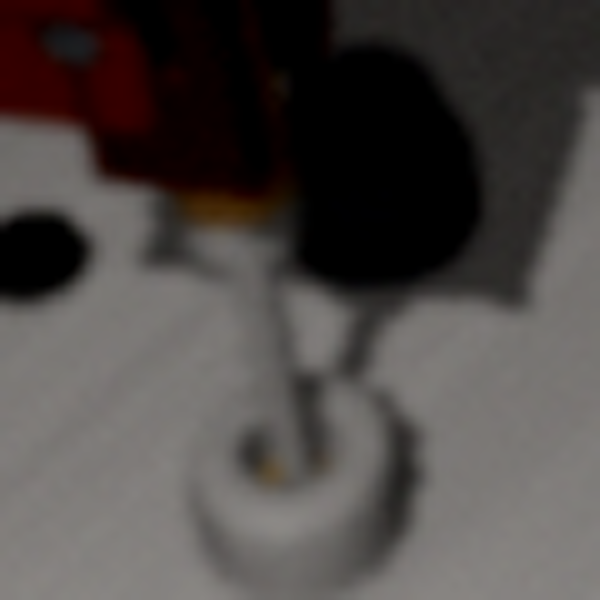

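>>> arm_command(
  series=[
    [[0, 0, 0, 0, 0, 0, -1], [0, 0, 0, 0, 0, 1, -1], [0, 0, 0, 0, 0, 1, -1], [0, 0, 0, 0, 0, 1, -1], [0, 0, 0, 0, 0, 0, -1]],
  ],
  force=40,
)

```text
clock: 11.3
tcp_pos: [609.5, 269.0, 244.2]
orientation: [180.0, 0.1, 180.0]
force: [-0.9, 0.4, 5.5]
finger_gap: 16.4
```

>>> arm_command(
  series=[
    [[0, 0, 0, 0, 0, 0.7, -1], [0, 0, 0, 0, 0, 0, -1], [0, 0, 0, 0, 0, 0, -1]],
  ],
)

```text
clock: 11.68
tcp_pos: [609.5, 269.0, 244.0]
orientation: [180.0, 0.1, 180.0]
force: [-0.7, 0.1, 8.6]
finger_gap: 16.7
```

>>> arm_command(
  series=[
    [[0, 0, 0, 0, 0, 0.7, -1], [0, 0, 0, 0, 0, 0, -1], [0, 0, 0, 0, 0, 0, -1], [0, 0, 0, 0, 0, 0, -1], [0, 0, 0, 0, 0, 0, -1], [0, 0, 0, 0, 0, 0, -1], [0, 0, 0, 0, 0, 0, -1], [0, 0, 0, 0, 0, 0, -1]],
  ],
)

```text
clock: 12.68
tcp_pos: [609.5, 269.0, 244.0]
orientation: [180.0, 0.1, 180.0]
force: [-1.2, 0.5, 8.9]
finger_gap: 16.5
```

>>> arm_command(
  series=[
    [[0, 0, 0, 0, 0, 0, -1], [0, 0, 0, 0, 0, 0, -1], [0, 0, 0, 0, 0, 0, -1]],
  ],
)

```text
clock: 13.05
tcp_pos: [609.5, 269.0, 244.0]
orientation: [180.0, 0.1, 180.0]
force: [-1.4, -1.3, 8.7]
finger_gap: 16.6
```

>>> arm_command(
  series=[
    [[0, 0, 0, 0, 0, -4, -1], [0, 0, 0, 0, 0, -8, -1], [0, 0, 0, 0, 0, -16, -1], [0, 0, 0, 0, 0, -20, -1], [0, 0, 0, 0, 0, -10, -1], [0, 0, 0, 10, -25, 0, -1], [0, 0, 0, 20, -50, 0, -1], [0, 0, 0, 20, -50, 0, -1]],
  ],
)

```text
clock: 14.05
tcp_pos: [558.7, 143.0, 298.8]
orientation: [-180.0, -0.1, -180.0]
force: [0.5, -0.6, 0.4]
finger_gap: 16.5
```

>>> arm_command(
  series=[
    [[0, 0, 0, 20, -50, 0, -1], [0, 0, 0, 20, -50, 0, -1], [0, 0, 0, 20, -50, 0, -1], [0, 0, 0, 20, -50, 0, -1], [0, 0, 0, 20, -50, 0, -1], [0, 0, 0, 20, -50, 0, -1], [0, 0, 0, 10, -30, 0, -1], [0, 0, 0, 6.5, -18, 0, -1]],
  ],
)

```text
clock: 15.05
tcp_pos: [421.9, -205.4, 299.4]
orientation: [180.0, -0.1, 179.9]
force: [1.0, -0.2, -0.4]
finger_gap: 16.5
```

>>> arm_command(
  series=[
    [[0, 0, 0, 0, 0, 30, -1], [0, 0, 0, 0, 0, 40, -1], [0, 0, 0, 0, 0, 30, -1], [0, 0, 0, 0, 0, 20, -1], [0, 0, 0, 0, 0, 10, -1], [0, 0, 0, 0, 0, 0, -1], [0, 0, 0, 0, 0, 0, -1]],
  ],
)

```text
clock: 15.92
tcp_pos: [423.3, -204.2, 171.4]
orientation: [-179.9, 0.1, 180.0]
force: [1.2, 0.6, 0.3]
finger_gap: 16.6
```

Run:
```python
from h import *
s=state();X=s['tcp_pos'];print(X,s['force'],s['finger_gap'],s['orientation'])
tip=X-[0,0,78.5];print(tip,proj('side',tip),proj('side',(421.5,-203.5,82)))
im=np.mean([camera('side') for _ in range(3)],axis=0)[170:240,325:395]
im=np.clip((im)*1.6,0,255).astype(np.uint8)
cv2.imwrite('pics/t9.png',cv2.resize(im,None,fx=8,fy=8,interpolation=cv2.INTER_CUBIC))
```

```text
[ 423.28588999 -204.17712943  171.39672365] [1.20141335 0.56148652 0.33790564] 16.627781860261944 [-1.79940317e+02  1.02187275e-01  1.79987632e+02]
[ 423.28588999 -204.17712943   92.89672365] [360.80708615 207.2576089 ] [361.31218962 211.27064777]
```

View pics/t9.png

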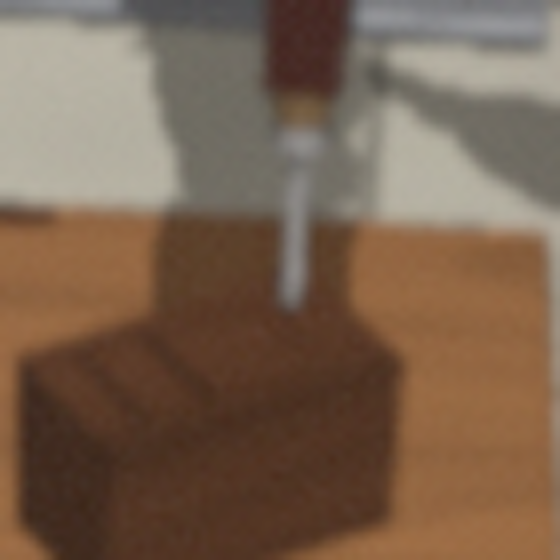

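>>> arm_command(
  series=[
    [[0, 0, 0, 0, 0, 5, -1], [0, 0, 0, 0, 0, 4, -1], [0, 0, 0, 0, 0, 3, -1], [0, 0, 0, 0, 0, 3, -1], [0, 0, 0, 0, 0, 3, -1], [0, 0, 0, 0, 0, 2, -1], [0, 0, 0, 0, 0, 0, -1]],
  ],
)

```text
clock: 16.95
tcp_pos: [422.7, -203.9, 149.9]
orientation: [180.0, -0.0, 180.0]
force: [0.7, 1.1, -1.3]
finger_gap: 16.4
```

>>> arm_command(
  series=[
    [[0, 0, 0, 0, 0, 8, -1], [0, 0, 0, 0, 0, 10, -1], [0, 0, 0, 0, 0, 10, -1], [0, 0, 0, 0, 0, 8, -1], [0, 0, 0, 0, 0, 5, -1], [0, 0, 0, 0, 0, 1, -1], [0, 0, 0, 0, 0, 0, -1]],
  ],
)

```text
clock: 17.82
tcp_pos: [422.9, -204.0, 108.3]
orientation: [-180.0, 0.0, 180.0]
force: [0.0, 0.2, 0.4]
finger_gap: 16.3
```

>>> arm_command(
  series=[
    [[0, 0, 0, 0, 0, 1, -1], [0, 0, 0, 0, 0, 1, -1], [0, 0, 0, 0, 0, 0.5, -1], [0, 0, 0, 0, 0, 0, -1]],
  ],
)

```text
clock: 18.32
tcp_pos: [422.9, -204.0, 106.2]
orientation: [-180.0, 0.0, 180.0]
force: [-1.5, 0.8, 4.6]
finger_gap: 16.8
```

>>> arm_command(
  series=[
    [[0, 0, 0, 0, 0, 0, -0.4], [0, 0, 0, 0, 0, 0, -0.1], [0, 0, 0, 0, 0, 0, 0.1], [0, 0, 0, 0, 0, 0, 0.1], [0, 0, 0, 0, 0, 0, 0.1], [0, 0, 0, 0, 0, -15, 0.1], [0, 0, 0, 0, 0, -40, 0.1], [0, 0, 0, 0, 0, -40, 0.1]],
  ],
)

```text
clock: 19.32
tcp_pos: [422.7, -203.9, 202.6]
orientation: [-180.0, 0.0, 180.0]
force: [0.3, -0.5, 0.3]
finger_gap: 48.2
```

>>> arm_command(
  series=[
    [[0, 0, 0, 0, 0, -40, 0.1], [0, 0, 0, 0, 0, -20, 0.1], [0, 0, 0, -4, 30, 0, 0.1], [0, 0, 0, -5, 50, 0, 0.1], [0, 0, 0, -5, 50, 0, 0.1], [0, 0, 0, -5, 50, 0, 0.1], [0, 0, 0, -5, 50, 0, 0.1], [0, 0, 0, -5, 50, 0, 0.1]],
  ],
)

```text
clock: 20.32
tcp_pos: [451.8, 77.7, 262.0]
orientation: [180.0, 0.1, 180.0]
force: [0.5, -0.3, 0.1]
finger_gap: 48.4
```

>>> arm_command(
  series=[
    [[0, 0, 0, -5, 50, 0, 0.1], [0, 0, 0, -5, 50, 0, 0.1], [0, 0, 0, -5, 50, 0, 0.1], [0, 0, 0, -5, 40, 0, 0.1], [0, 0, 0, 0, 18.3, 10, 0.1], [0, 0, 9.4, 0, 0, 15, 0.1], [0, 0, 9.4, 0, 0, 20, 0.1], [0, 0, 9.4, 0, 0, 5, 0.1]],
  ],
)

```text
clock: 21.32
tcp_pos: [471.4, 283.3, 208.8]
orientation: [-179.9, -0.1, 151.4]
force: [0.6, -0.2, 0.7]
finger_gap: 48.1
```

>>> arm_command(
  series=[
    [[0, 0, 0, 0, 0, 0, 0.1], [0, 0, 0, 0, 0, 0, 0.1]],
  ],
)

```text
clock: 21.58
tcp_pos: [472.1, 284.0, 211.2]
orientation: [180.0, 0.0, 151.9]
force: [-0.3, 0.7, 0.4]
finger_gap: 48.3
```

Run:
```python
from h import *
s=state();X=s['tcp_pos'];print(X,s['force'],s['finger_gap'],s['orientation'])
print(proj('side',X),proj('side',(472,284.4,188)))
tiles([('side',260,280),('side',315,160)],100,110,4,2,'pics/t10.png')
```

```text
[472.12976651 283.96810341 211.17557719] [-0.31480871  0.66046086  0.43388941] 48.28752504563016 [1.79966221e+02 3.42567054e-02 1.51929696e+02]
[308.26093759 331.21840385] [308.65655597 342.32355473]
```

View pics/t10.png

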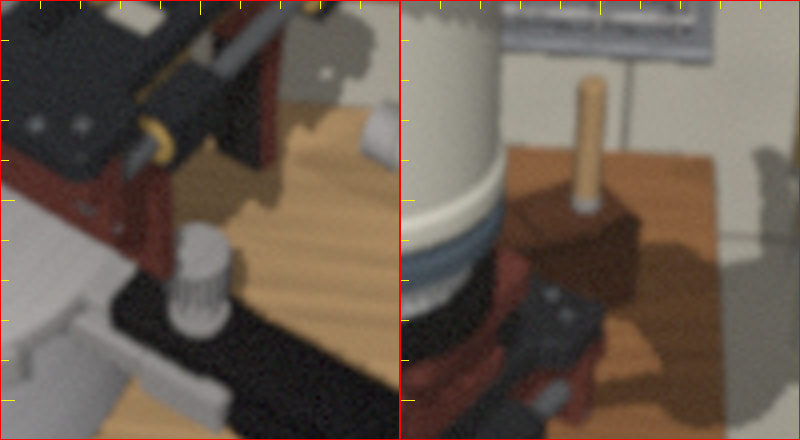

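>>> arm_command(
  series=[
    [[0, 0, 0, 0, 0, 15, 0.1], [0, 0, 0, 0, 0, 18, 0.1], [0, 0, 0, 0, 0, 12, 0.1], [0, 0, 0, 0, 0, 7, 0.1], [0, 0, 0, 0, 0, 0, 0], [0, 0, 0, 0, 0, 0, -0.2], [0, 0, 0, 0, 0, 0, -0.3], [0, 0, 0, 0, 0, 0, -0.35]],
  ],
  force=15,
)

```text
clock: 22.62
tcp_pos: [472.1, 284.5, 159.0]
orientation: [180.0, 0.0, 151.8]
force: [0.4, 0.2, -0.4]
finger_gap: 28.5
```

>>> arm_command(
  series=[
    [[0, 0, 0, 0, 0, 0, -0.4], [0, 0, 0, 0, 0, 0, -0.5], [0, 0, 0, 0, 0, 0, -1], [0, 0, 0, 0, 0, 0, -1], [0, 0, 0, 0, 0, 0, -1], [0, 0, 0, 0, 0, 0, -1]],
  ],
)

```text
clock: 23.38
tcp_pos: [471.8, 284.1, 158.6]
orientation: [-180.0, 0.0, 151.8]
force: [-2.5, -3.0, 2.8]
finger_gap: 23.5
```

>>> arm_command(
  series=[
    [[0, 0, 0, 0, -0.4, 0, -1], [0, 0, 0, 0, 0, 0, -1], [0, 0, 0, 0, 0, -2, -1], [0, 0, 0, 0, 0, -2, -1], [0, 0, 0, 0, 0, -2, -1], [0, 0, 0, 0, 0, 0, -1]],
  ],
  force=50,
)

```text
clock: 24.12
tcp_pos: [471.8, 284.1, 164.1]
orientation: [-180.0, -0.0, 151.8]
force: [2.3, 0.8, -8.2]
finger_gap: 22.9
```

>>> arm_command(
  series=[
    [[0, 0, 0, 0, 0, -2, -1], [0, 0, 0, 0, 0, -2, -1], [0, 0, 0, 0, 0, -2, -1], [0, 0, 0, 0, 0, -1, -1], [0, 0, 0, 0, 0, 0, -1], [0, 0, 0, 0, 0, 0, -1]],
  ],
)

```text
clock: 24.88
tcp_pos: [471.8, 284.1, 171.4]
orientation: [180.0, -0.0, 151.8]
force: [3.6, 1.0, -9.8]
finger_gap: 22.8
```

>>> arm_command(
  series=[
    [[0, 0, 0, 0, 0, -1, -1], [0, 0, 0, 0, 0, -0.7, -1], [0, 0, 0, 0, 0, 0, -1], [0, 0, 0, 0, 0, 0, -1]],
  ],
)

```text
clock: 25.38
tcp_pos: [471.7, 284.1, 172.8]
orientation: [-180.0, -0.0, 151.8]
force: [4.2, 2.8, -12.4]
finger_gap: 23.1
```

>>> arm_command(
  series=[
    [[0, 0, 0, 0, 0, -0.5, -1], [0, 0, 0, 0, 0, 0, -1], [0, 0, 0, 0, 0, 0, -1], [0, 0, 0, 0, 0, 0, -1]],
  ],
)

```text
clock: 25.88
tcp_pos: [471.7, 284.1, 172.8]
orientation: [-180.0, -0.0, 151.8]
force: [5.7, 2.2, -13.9]
finger_gap: 23.0
```

Run:
```python
from h import *
tiles([('side',260,280),('side',315,160)],100,110,4,2,'pics/t11.png')
for i in range(6):
    camera('top');s=state();print(s['tcp_pos'].round(2),s['force'].round(1),round(s['finger_gap'],1))
```

```text
[471.74 284.06 172.78] [  5.    3.  -13.4] 22.6
[471.72 284.07 172.78] [  5.2   2.7 -12.1] 23.0
[471.71 284.06 172.74] [  5.6   2.6 -13. ] 22.5
[471.73 284.07 172.76] [  5.6   3.  -14.1] 22.9
[471.75 284.06 172.77] [  5.7   2.6 -14.1] 22.5
[471.72 284.06 172.76] [  4.9   2.5 -13.4] 23.1
```

View pics/t11.png

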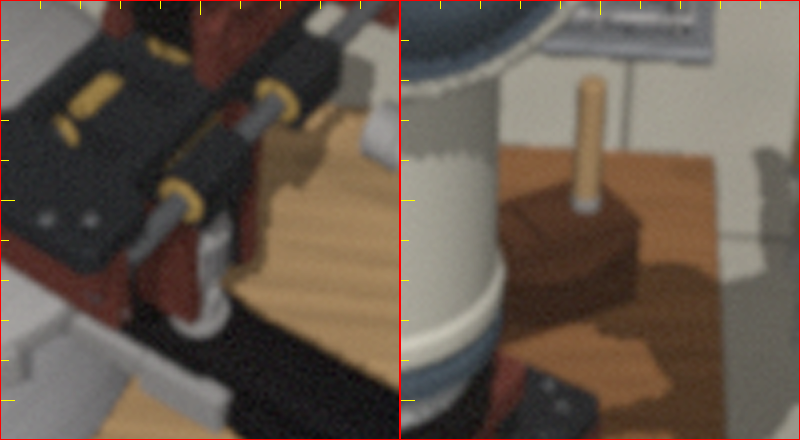

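The plunger knob is up between the fingers: its bushing and stem show at about (200,320) in the crop. It holds steady against its stop, and the pin stands upright in the block.

```bash
python3 -c "
from station import *
print(job_done())"
```

```text
the job is handed in; nothing more can be done
None
```

The job is done and handed in at about 26 s, with the gripper still holding the lock plunger up.

- **Relief button:** I took the pin from the block and pressed the button down to its hard stop. The force rose to about 8.7 N, against 4.8 N for the spring alone, with no further travel. I held it there for about 1.4 s. A side picture showed the tip inside the well.
- **Pin:** I stood it back in its hole. The handle's end met the block at the same height as when I gripped it, and later pictures show it upright.
- **Lock plunger:** I gripped the knob and pulled it straight up 14.2 mm to its stop. The force was about 13 N, above the spring's 9.6 N, and steady. The grip is 50 N and showed no slip.

**Checks that disagreed:**
- The two cameras put the turret up to 6 mm apart in y. I settled this from close-up side pictures before pressing.
- About 6 N of sideways force stays on the held knob.

I did not take a last overall picture of the other objects. No move showed unexpected contact.

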